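# Click the stirrer's speed dial up to the green mark, then press it to start

### The job

Set the speed on the blue hotplate stirrer and start it: click its right-hand knob (blue cap) clockwise, one click per tick of the scale, from the tick where it stands to the green mark and never past it, and only then press the same knob gently in until its switch trips, and let it spring back out. Do not trip the switch before the knob stands at the mark nor lean hard on it, leave the red-capped heat knob as it is, and neither shove the stirrer out of place nor knock anything on the bench.

Things in the scene. Friction and masses are not known exactly. Their poses are not given: they have to be found in the camera images.
- stirrer: blue hotplate stirrer, 330 mm deep (x), 220 mm wide (y), 105 mm tall, 3 kg, loose on rubber feet. Origin: centre of its underside; x points from its front (knobs, robot's side) to its back, z up. Its front 103 mm are a flat panel sloping down to the front at 25 degrees. On top a white 180 mm square plate, front edge at x = -0.040, top at z = 0.105.
- stir_axis (a point): where the stir knob's axis meets the panel: (-0.1135, -0.060, 0.060) of the stirrer, with the stirrer's axes. In them the panel's outward normal, which is the knob's axis, is (-0.423, 0, 0.906) and up the slope is (0.906, 0, 0.423). The panel runs 53 mm up and 57 mm down the slope from here; 37 mm to the left begins a display 3 mm proud.
- stir_top (a point): centre of the stir knob's blue top face, 29 mm above the panel along the normal when the knob is out. The black fluted knob (right-hand one seen from the front) is a cylinder 34 mm across from 7 to 29 mm above the panel, free all round for 40 mm. The frame turns with the knob; its z is the outward normal.
- stir_pointer (a point): outer end of the white pointer line on the stir knob's top, 16 mm from the axis. Seen from above the panel, tick 0 of the scale lies 100 degrees anticlockwise from up the slope, each further tick 20 degrees clockwise; the broad green mark is tick 7, 40 degrees clockwise from up the slope.
- stir_dial (a joint): angle of the stir knob (rad), growing clockwise seen from above the panel: 0.349 (20 degrees) x tick, ticks 0 to 10; green mark = tick 7 = 2.443. It starts at tick 0, 1, 2 or 3. Every tick is a click stop: leaving a notch takes about 0.1 N m, past half way the knob snaps into the next one; let go, it falls into the nearest.
- stir_push (a joint): how far the stir knob is pushed in along its axis (m), 0 out. Its spring needs 3 N to start and 0.5 N more per mm, and pushes it out again when let go. After a free travel that differs from time to time (1.5 to 6 mm) the shaft meets its rigid push switch, which trips at 3 N on top of the spring (7 to 9 N in all) and is harmed by more than 18 N on top of the spring.
- heat_dial (a joint): angle of the heat knob (rad), 0 at the start and to stay so. Same shape with a red cap, left on the panel, its axis at (-0.1135, 0.060, 0.060) of the stirrer; light friction, no clicks.
- vial_block: grey aluminium reaction block, 100 x 100 x 35 mm, 0.85 kg, with four capped vials standing 24 mm out of it, lying loose on the stirrer's white plate. Bystander; origin at the centre of its underside.
- wash_red: white plastic wash bottle with red cap and spout, 72 mm across, 205 mm tall. Bystander; origin at the centre of its underside.
- wash_green: the same wash bottle with a green cap. Bystander.
- amber_bottle: amber glass reagent bottle with black cap, 84 mm across, 170 mm tall. Bystander.
- beaker: empty glass beaker, 70 mm across, 85 mm tall. Bystander.
- flask_on_ring: round-bottomed flask with yellow stopper on a cork ring, 104 mm across, 136 mm tall. Bystander.
- vial0: small glass vial with white cap, 22 mm across, 48 mm tall. Bystander.
- vial1: a second such vial. Bystander.

How it is judged:
By the outcome, as a careful person would: the job done as asked, in the order asked, and still so for the second after the job is handed in, with the robot touching nothing.
It also fails if it takes over 64 s, if anything falls off the work surface, if the arm or the gripper's body presses on something with over 40 N, if the wrist force passes 120 N, or if a joint passes its speed limit or range.

### The arm

A 6-joint arm with a two-finger parallel gripper is mounted at the origin on the work surface. World frame = base frame: x ahead of the robot, y to its left, z up, the work surface at z = 0. Lengths are in mm, angles in rad, forces in N, time in s.
With the tool pointing down it reaches from about 275 to 750 mm from the base axis. Payload 10.2 kg.
Tool frame: the origin (TCP) lies at the very end of the fingers, on their centre line; the grasp point (between the pads) lies behind it (ctrl.grasp_offset is the z of the grasp point in the tool frame, in mm); z points along the fingers, y is the direction in which the jaws open and shut (so a half turn about z gives the same grasp; the last joint's range is limited). The gripper opens to 85 mm and grips with 20 to 120 N. Pads are 22 mm wide; open, the fingers measure 114 mm over their backs; the gripper's body (76 mm by 85 mm) begins 54 mm behind the grasp point. The pads swing forward as they close: fully open they stand 13 mm farther back than shut.
Start: joints at [-1.436, 0.313, 1.498, -0, 1.331, -0.223], TCP at [183.85, -491.762, 231.294] pointing down, gripper open.
Joint ranges: [-2.94, 2.94], [-0.97, 2.17], [0.19, 2.56], [-1.23, 4.37], [0.02, 3.11], [-2.88, 2.88]. Speed limits (rad/s): [2.39, 2.39, 3.01, 3.14, 3.14, 3.14].

### API

Orientations are given as a unit quaternion [w, x, y, z].
In Python, from rig import ctrl, capture, job gives the robot as it stands. The module is installed in compiled form; this text tells all that it offers.
- The arm moves only by the tool move_arm, never from a script. Its argument "series" is a list of rows, each a list of 7 numbers: the turn, a rotation vector about the tool's x, y, z in rad, then the shift along the tool's x, y, z in cm, then the opening, from 0 (shut) to 1 (fully open). A call has 1 to 5 rows; each row is the pose to reach, as a shift and turn from the pose measured when the call began, along the tool's axes at that moment; what a row does not reach only later rows make up. A row lasts 1/12 s, in which the tool goes at most 41.7 mm and 7.16 degrees, less where a joint would pass 70% of its speed; a pose out of reach is approached as far as the arm can. A call with a gripper value outside its range is refused whole. The fingers move at their own pace and stop on an object; "grip_force" is the grip in N (left out, the last holds). Time passes only in rows, so rows that repeat a pose let the fingers close. It gives the time, the measured TCP pose, the force and the opening at its end, in the units of the state.
- ctrl.sense(): the state, without advancing time (a new reading comes with each control period).
- capture(name): name is "scene" or "top" or "wrist"; returns a dict with "frame" (420x560x3 uint8, red, green, blue), "mtx" (3x3 intrinsics, pixels), "R" (3x3) and "t" (3): a world point X has camera coordinates R X + t. Camera axes: x right, y down, z forward; pixel columns grow to the right and rows downward; lengths in mm; the calibration is good to about 2 mm. A picture is of the moment at which its call begins. There is no depth.
- job.finish_job(): hands the job in, once; it reports no verdict.
The state is a dict: "time_s": time; "joints": joint angles; "dq": joint speeds; "tau": joint torques, N m; "eef_pos": TCP position; "ee_rot": TCP orientation; "force": force on the tool from outside, world axes, zero at the start; "wrist_torque": the same for the moment, N m; "grip_width": opening from 0.0 (shut) to 1.0 (fully open).
Only numpy, scipy, OpenCV 4.12 (cv2) and the standard library are available. Lean on these libraries where they do the work, as an engineer would, in place of code of your own. Each camera call takes 0.05 s, during which the arm holds its last target.

## Working session

There is one attempt and no reset: what is moved stays moved. The work goes in short steps, Python scripts to look and compute and a tool call to move; the robot and the scene stay as the last step left them, time stands still between calls to the robot, and variables do not carry over. Pictures are saved under pics/ and viewed, and the job is handed in when it is done.

Besides the shell and the picture viewer there is one more tool, called as name(argument=value, ...), one argument or row to a line, values as JSON. move_arm: Moves the arm, as the interface text tells. Its arguments: {"type":"object","properties":{"series":{"type":"array","items":{"type":"array","items":{"type":"number"}}},"grip_force":{"type":"number"}},"required":["series"]}

```bash
mkdir -p pics; python3 - <<'E'
from rig import ctrl,capture
import cv2,numpy as np
s=ctrl.sense();print({k:np.round(v,3) for k,v in s.items()},ctrl.grasp_offset)
for n in ["scene","top","wrist"]:
    c=capture(n);cv2.imwrite(f"pics/{n}0.png",c["frame"][:,:,::-1]);np.savez(f"{n}0.npz",**c);print(n,(-c["R"].T@c["t"]).round())
E
```

```text
{'time_s': np.float64(0.0), 'joints': array([-1.436,  0.313,  1.498,  0.   ,  1.331, -0.223]), 'dq': array([ 0.   , -0.   , -0.   , -0.   ,  0.001,  0.002]), 'tau': array([-1.0000e-03, -4.1227e+01, -2.5974e+01, -0.0000e+00,  4.0000e-03,
       -0.0000e+00]), 'eef_pos': array([ 183.808, -491.501,  230.716]), 'ee_rot': array([-0.001,  0.984,  0.178,  0.   ]), 'force': array([-0.743, -0.297, -0.392]), 'wrist_torque': array([ 0.005,  0.015, -0.008]), 'grip_width': np.float64(0.996)} -18.700000000000003
scene [994. 685. 946.]
top [ 353.  -83. 1579.]
wrist [ 247. -468.  373.]
```

View pics/scene0.png

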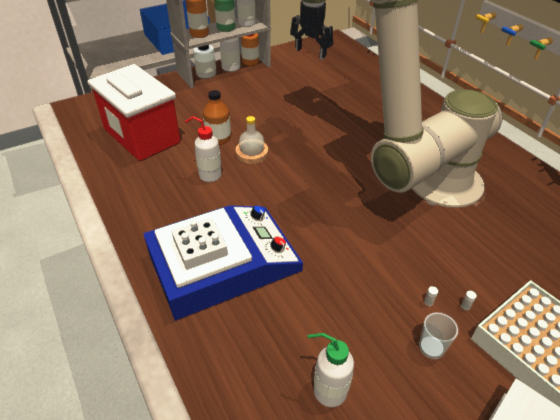

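View pics/top0.png

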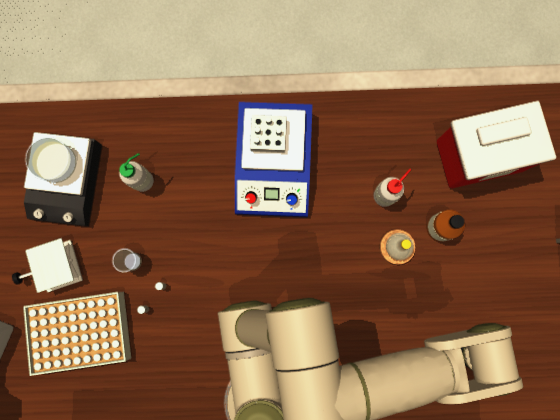

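View pics/wrist0.png

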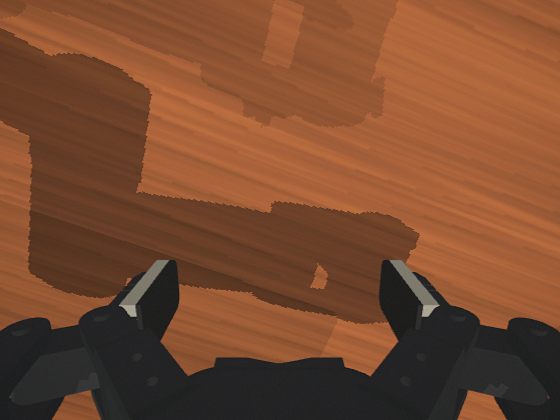

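The top view shows the stirrer at columns 236–312, rows 103–216. The red cap is at about (251,198) and the blue cap at about (292,199). In the scene view the blue cap is at about (258,213) and the red at (278,243). Next I'll measure the caps.

```bash
cat > h.py <<'E'
import cv2,numpy as np
def ray(c,uv):
    d=c["R"].T@np.linalg.inv(c["mtx"])@np.array([uv[0],uv[1],1.]);return -c["R"].T@c["t"],d/np.linalg.norm(d)
def onz(c,uv,z):
    o,d=ray(c,uv);return o+d*(z-o[2])/d[2]
def onplane(c,uv,p,n):
    o,d=ray(c,uv);return o+d*((p-o)@n)/(d@n)
def tri(rs):
    A=sum(np.eye(3)-np.outer(d,d) for o,d in rs);b=sum((np.eye(3)-np.outer(d,d))@o for o,d in rs);return np.linalg.solve(A,b)
def proj(c,X):
    p=c["mtx"]@(c["R"]@X+c["t"]);return p[:2]/p[2]
def blobs(c,col,roi,amin=4):
    f=c["frame"].astype(int);r,g,b=f[...,0],f[...,1],f[...,2]
    m={'blue':(b>110)&(b>r+60)&(b>g+25)&(g>35),'navy':(b>60)&(b>r+50)&(b>g+50),'red':(r>110)&(r>g+90)&(r>b+80),'green':(g>r+50)&(g>b+30),'white':(r>200)&(g>200)&(b>200)}[col]
    k=np.zeros(m.shape,bool);u0,v0,u1,v1=roi;k[v0:v1,u0:u1]=1
    n,l,s,ce=cv2.connectedComponentsWithStats((m&k).astype(np.uint8))
    return [(ce[i].round(2),s[i].tolist()) for i in range(1,n) if s[i][4]>=amin]
E
python3 - <<'E'
from h import *
S=dict(np.load("scene0.npz"));T=dict(np.load("top0.npz"))
for n,c,roi in [("S",S,(235,200,300,260)),("T",T,(238,182,310,213))]:
    for k in ["blue","red","green"]: print(n,k,blobs(c,k,roi,2))
m=blobs(T,"navy",(225,95,320,225),200);print(m)
for n,c,r in [("S",S,(225,195,300,265)),("T",T,(230,175,316,220))]:
    f=c["frame"][r[1]:r[3],r[0]:r[2],::-1];cv2.imwrite(f"pics/crop{n}.png",cv2.resize(f,None,fx=9,fy=8.5,interpolation=cv2.INTER_CUBIC)[:600,:800])
E
```

```text
S blue [(array([273.84, 224.97]), [254, 206, 46, 54, 161]), (array([247.4 , 238.96]), [235, 211, 30, 49, 426]), (array([266.33, 217.67]), [266, 217, 2, 2, 3])]
S red [(array([279.2 , 240.31]), [274, 237, 12, 8, 64]), (array([286.67, 248.33]), [286, 248, 2, 2, 3])]
S green [(array([245. , 212.5]), [244, 212, 3, 2, 4])]
T blue [(array([307.06, 197.03]), [306, 182, 3, 31, 63]), (array([291.59, 199.4 ]), [287, 195, 10, 10, 73]), (array([291. , 208.5]), [291, 208, 1, 2, 2]), (array([259.17, 211.67]), [238, 211, 52, 2, 78])]
T red [(array([250.42, 197.69]), [246, 193, 10, 10, 78]), (array([250.67, 206.67]), [250, 206, 2, 2, 3])]
T green [(array([298., 190.]), [297, 189, 3, 3, 7])]
[(array([273.62, 156.78]), [235, 102, 77, 114, 2225])]
```

View pics/cropT.png

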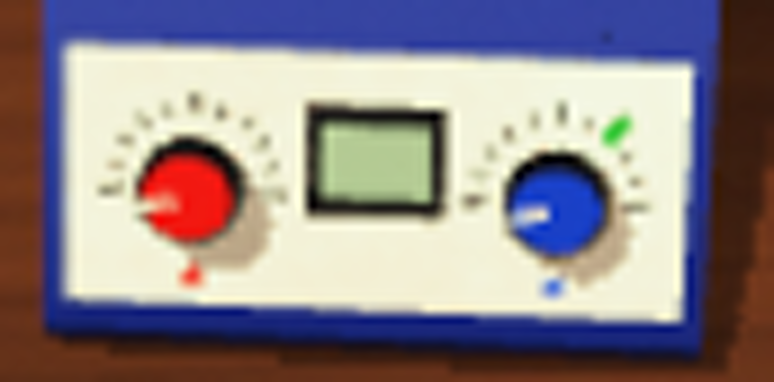

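View pics/cropS.png

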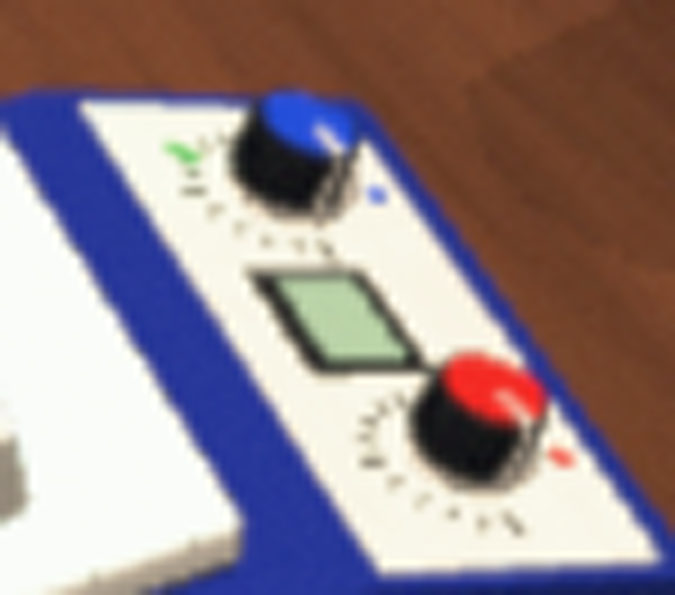

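```bash
python3 - <<'E'
from h import *
S=dict(np.load("scene0.npz"));T=dict(np.load("top0.npz"))
b=[(259.0,209.0),(291.6,199.4)];r=[(280,240.3),(250.6,197.6)]
B=tri([ray(S,b[0]),ray(T,b[1])]);R=tri([ray(S,r[0]),ray(T,r[1])])
print(B,onz(T,b[1],86.3),onz(S,b[0],86.3));print(R,onz(T,r[1],86.3),onz(S,r[0],86.3))
d=R-B;print(np.linalg.norm(d),np.degrees(np.arctan2(-d[0],d[1])))
E
```

```text
[587.36485179 -96.40062819  85.50677551] [587.1572137  -96.33696546  86.3       ] [587.81455574 -95.74858741  86.3       ]
[595.91342909  23.59641329  85.51511585] [596.39104358  23.10068079  86.3       ] [595.71261956  24.69438868  86.3       ]
120.3011563037864 -4.074861464841626
```

```bash
cat >> h.py <<'E'
from scipy.spatial.transform import Rotation as Ro
yaw=np.radians(-4.07);cy,sy=np.cos(yaw),np.sin(yaw)
Rs=np.array([[cy,-sy,0],[sy,cy,0],[0,0,1]])
N=Rs@[-.4226,0,.9063];U=Rs@[.9063,0,.4226];L=Rs@[0,1.,0]   # normal, upslope, left
TOP=np.array([587.3,-96.4,86.0])
def cur():
    from rig import ctrl
    s=ctrl.sense();q=s["ee_rot"];return s,Ro.from_quat(np.r_[q[1:],q[0]]).as_matrix(),np.array(s["eef_pos"])
def tgt(h,cw=0,dx=0,dl=0):  # TCP h above knob top, turned cw degrees; tool x = left at 0
    R0=np.c_[L,np.cross(-N,L),-N]@Ro.from_rotvec([0,0,np.radians(cw)]).as_matrix()
    return R0,TOP+N*h+U*dx+L*dl
def rel(Rt,p):
    s,R,x=cur();rv=Ro.from_matrix(R.T@Rt).as_rotvec();return rv.round(3),(R.T@(p-x)/10).round(3)
def stat():
    s,R,x=cur();print("t",round(float(s["time_s"]),2),"q",np.round(s["joints"],2),"p",x.round(2),"F",np.round(s["force"],2),"Fn",round(float(np.dot(s["force"],N)),2),"M",np.round(s["wrist_torque"],3),"g",round(float(s["grip_width"]),3))
    d=x-TOP;print("rel top: n %.2f up %.2f left %.2f"%(d@N,d@U,d@L),"cw",round(float(np.degrees(np.arctan2(R[:,0]@np.cross(-N,L),R[:,0]@L))),2),"tilt err",round(float(np.degrees(np.arccos(min(1,-R[:,2]@N)))),2))
E
python3 -c "
from h import *
stat();print(rel(*tgt(130)))
T=dict(np.load('top0.npz'))
for n,uv,z in [('flask',(398,247),60),('red',(388,192),150),('amber',(448,226),100),('block',(268,133),140)]: print(n,onz(T,uv,z))"
```

```text
t 0.15 q [-1.44  0.31  1.5  -0.    1.33 -0.22] p [ 183.81 -491.56  230.87] F [ 0.34  0.24 -0.64] Fn -0.72 M [ 0.042  0.016 -0.008] g 0.999
rel top: n 289.53 up -278.12 left -422.80 cw 63.23 tilt err 25.01
(array([-0.388,  0.248, -1.123]), array([ 46.635, -25.165,   2.739]))
flask [ 440.59015332 -402.46853583   60.        ]
red [ 589.17355644 -364.44176757  150.        ]
amber [ 493.74424787 -539.19303383  100.        ]
block [772.52993917 -34.75323048 140.        ]
```

move_arm(
  series=[
    [-0.388,0.248,-1.123,46.6,-25.2,2.7,0.7],
    [-0.388,0.248,-1.123,46.6,-25.2,2.7,0.7],
    [-0.388,0.248,-1.123,46.6,-25.2,2.7,0.7],
    [-0.388,0.248,-1.123,46.6,-25.2,2.7,0.7],
    [-0.388,0.248,-1.123,46.6,-25.2,2.7,0.7],
  ],
  grip_force=40,
)

```text
time_s: 0.57
eef_pos: [321.4, -333.1, 220.5]
ee_rot: [0.086, 0.884, 0.451, 0.08]
force: [1.4, -0.1, 0.3]
grip_width: 0.696
```

```bash
python3 -c "
from h import *
stat();print(rel(*tgt(130)))"
```

```text
t 0.57 q [-1.15  0.07  1.84  0.19  1.07 -0.61] p [ 321.42 -333.07  220.54] F [ 1.42 -0.08  0.28] Fn -0.35 M [0.029 0.076 0.007] g 0.696
rel top: n 226.91 up -168.28 left -254.95 cw 30.35 tilt err 12.53
(array([-0.186,  0.12 , -0.54 ]), array([31.67 ,  2.299,  4.338]))
```

move_arm(
  series=[
    [-0.186,0.12,-0.54,31.7,2.3,4.3,0.7],
    [-0.186,0.12,-0.54,31.7,2.3,4.3,0.7],
    [-0.186,0.12,-0.54,31.7,2.3,4.3,0.7],
    [-0.186,0.12,-0.54,31.7,2.3,4.3,0.7],
    [-0.186,0.12,-0.54,31.7,2.3,4.3,0.7],
  ],
)

```text
time_s: 0.98
eef_pos: [458.1, -176.4, 210.0]
ee_rot: [0.159, 0.712, 0.667, 0.148]
force: [1.3, -1.1, 0.3]
grip_width: 0.696
```

```bash
python3 -c "
from h import *
stat();print(rel(*tgt(130)))"
```

```text
t 0.98 q [-0.75  0.06  1.94  0.37  0.84 -0.9 ] p [ 458.14 -176.39  209.96] F [ 1.32 -1.13  0.34] Fn -0.28 M [-0.012  0.151 -0.023] g 0.696
rel top: n 164.39 up -59.23 left -88.96 cw -0.33 tilt err 0.34
(array([ 0.002, -0.001,  0.006]), array([8.857, 5.967, 3.463]))
```

move_arm(
  series=[
    [0.002,-0.001,0.006,8.9,6.0,3.4,0.7],
    [0.002,-0.001,0.006,8.9,6.0,3.4,0.7],
    [0.002,-0.001,0.006,8.9,6.0,3.4,0.7],
    [0.002,-0.001,0.006,8.9,6.0,3.4,0.7],
    [0.002,-0.001,0.006,8.9,6.0,3.4,0.7],
  ],
)

```text
time_s: 1.4
eef_pos: [532.8, -90.6, 204.0]
ee_rot: [0.157, 0.714, 0.667, 0.148]
force: [-0.1, 0.1, -1.1]
grip_width: 0.7
```

```bash
python3 -c "
from h import *
from rig import capture
stat()
c=capture('wrist');np.savez('wrist1.npz',**c);cv2.imwrite('pics/wrist1.png',c['frame'][:,:,::-1])
print('blue',proj(c,TOP),[x for x in blobs(c,'blue',(0,0,560,420),50)])"
```

```text
t 1.4 q [-0.47  0.16  1.83  0.24  0.76 -0.54] p [532.82 -90.64 204.01] F [-0.12  0.12 -1.09] Fn -0.93 M [ 0.069  0.182 -0.   ] g 0.7
rel top: n 130.08 up 0.25 left 1.88 cw -0.14 tilt err 0.34
blue [278.20698796 200.47521624] [(array([218.89,  95.1 ]), [209, 0, 20, 222, 2248]), (array([373.97, 116.36]), [234, 0, 294, 244, 11521]), (array([279.34, 201.16]), [262, 184, 35, 34, 869])]
```

View pics/wrist1.png

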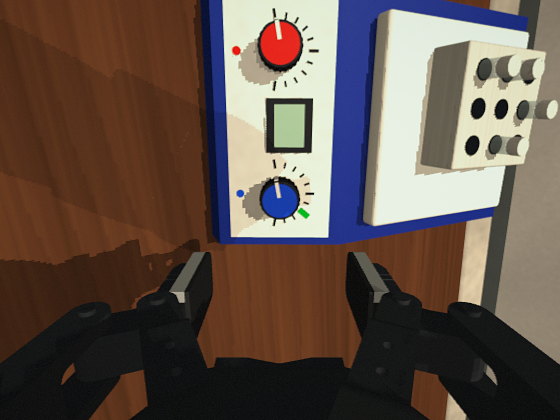

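The wrist view shows the blue cap at (279,200) with its pointer going up to (277,181). The green mark is at (303,213), and up the slope is to the right. I'll refine the axis and read the tick.

```bash
cat >> h.py <<'E'
def capread(c,col='blue',P=None,save=None):
    P=TOP if P is None else P
    u,v=proj(c,P).round().astype(int);f=c["frame"].astype(int);r,g,b=f[...,0],f[...,1],f[...,2]
    m=((b>110)&(b>r+60)&(b>g+25)) if col=='blue' else ((r>110)&(r>g+90)&(r>b+80))
    k=np.zeros(m.shape,np.uint8);cv2.circle(k,(int(u),int(v)),26,1,-1)
    n,l,s,ce=cv2.connectedComponentsWithStats((m&(k>0)).astype(np.uint8))
    i=1+np.argmax(s[1:,4]);cn,_=cv2.findContours((l==i).astype(np.uint8),cv2.RETR_EXTERNAL,cv2.CHAIN_APPROX_NONE)
    h=cv2.convexHull(np.vstack(cn));e=cv2.fitEllipse(h);hm=np.zeros(m.shape,np.uint8);cv2.fillConvexPoly(hm,h,1)
    C=onplane(c,e[0],P,N)
    hm=cv2.dilate(hm,np.ones((3,3)));w=(hm>0)&(r>130)&(g>130)&(b>130)
    ys,xs=np.nonzero(w);q=np.array([onplane(c,(x,y),P,N)-C for x,y in zip(xs,ys)])
    a=q.mean(0) if len(q) else np.zeros(3);ang=np.degrees(np.arctan2(-a@L,a@U))
    print(col,"centre px",np.round(e[0],2),"axes",np.round(e[1],1),"pt",C.round(2),"off up %.2f left %.2f"%((C-P)@U,(C-P)@L),"pointer cw-from-up %.1f -> tick %.2f (n=%d r=%.1f)"%(ang,(ang+100)/20,len(q),np.linalg.norm(a)))
    return C,ang
E
python3 -c "
from h import *
c=dict(np.load('wrist1.npz'))
B,_=capread(c);R,_=capread(c,'red',TOP+120*L)
d=R-B;print(np.linalg.norm(d),np.degrees(np.arctan2(-d[0],d[1])))
g=blobs(c,'green',(290,200,315,225),5);print(g);G=onplane(c,g[0][0],TOP-29*N,N)-B+29*N;print('green ang',np.degrees(np.arctan2(-G@L,G@U)),np.linalg.norm(G))
"
```

```text
blue centre px [279.25 200.51] axes [33.6 34.5] pt [588.08 -96.48  86.37] off up 0.87 left -0.03 pointer cw-from-up -99.4 -> tick 0.03 (n=60 r=8.5)
red centre px [279.92  42.97] axes [39.4 42.9] pt [596.78  23.18  86.45] off up 1.07 left -0.05 pointer cw-from-up -99.9 -> tick 0.01 (n=79 r=8.8)
119.97730059907293 -4.154744670150725
[(array([303.25, 212.94]), [298, 208, 12, 11, 72])]
green ang 40.644723253543255 29.523974319562864
```

```bash
sed -i 's/^TOP=.*/TOP=np.array([587.9,-96.4,86.3])/' h.py; python3 -c "
from h import *
stat();print(rel(*tgt(15)))"
```

```text
t 1.45 q [-0.47  0.16  1.83  0.24  0.76 -0.54] p [532.38 -91.77 204.18] F [-0.52  0.16 -0.1 ] Fn 0.13 M [0.032 0.214 0.022] g 0.695
rel top: n 130.38 up -0.68 left 0.68 cw -0.04 tilt err 0.32
(array([-0.001, -0.001,  0.001]), array([-0.08 ,  0.079, 11.538]))
```

move_arm(
  series=[
    [0,0,0,-0.05,0.08,3.0,0.62],
    [0,0,0,-0.05,0.08,6.0,0.62],
    [0,0,0,-0.05,0.08,9.0,0.62],
    [0,0,0,-0.05,0.08,11.5,0.62],
    [0,0,0,-0.05,0.08,11.5,0.62],
  ],
)

```text
time_s: 1.87
eef_pos: [580.0, -96.5, 95.9]
ee_rot: [0.155, 0.716, 0.665, 0.146]
force: [-2.2, 1.1, -0.7]
grip_width: 0.622
```

```bash
python3 -c "
from h import *
from rig import capture
stat();print(rel(*tgt(-19)))
c=capture('wrist');np.savez('wrist2.npz',**c);cv2.imwrite('pics/wrist2.png',c['frame'][:,:,::-1])
capread(c)"
```

```text
t 1.87 q [-0.43  0.42  1.81  0.3   0.53 -0.59] p [579.96 -96.52  95.85] F [-2.2   1.11 -0.72] Fn 0.31 M [ 0.039  0.223 -0.052] g 0.622
rel top: n 12.00 up -3.14 left -0.68 cw 0.13 tilt err 0.55
(array([-0.008, -0.002, -0.002]), array([0.062, 0.337, 3.098]))
blue centre px [282.71 249.37] axes [39.8 53.1] pt [587.23 -93.76  85.9 ] off up -0.95 left 2.58 pointer cw-from-up -90.5 -> tick 0.47 (n=150 r=5.8)
```

View pics/wrist2.png

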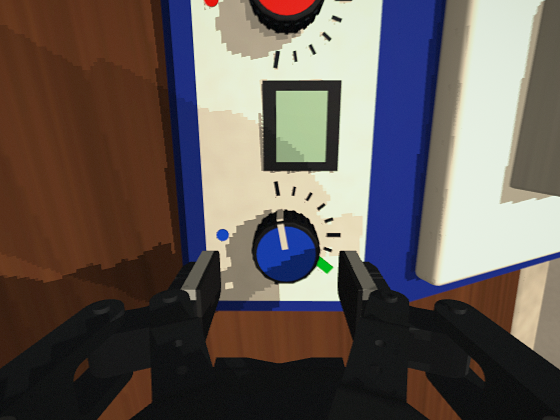

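The view shows the cap at about (285,250), between the jaws but offset to the left. The arm is still settling, about 3 mm short up the slope, so I'll correct before going down.

move_arm(
  series=[
    [-0.008,-0.002,-0.002,0.06,0.34,-0.2,0.62],
    [-0.008,-0.002,-0.002,0.06,0.34,-0.2,0.62],
    [-0.008,-0.002,-0.002,0.06,0.34,-0.2,0.62],
  ],
)

```text
time_s: 2.17
eef_pos: [582.8, -96.8, 103.6]
ee_rot: [0.161, 0.714, 0.665, 0.149]
force: [-0.7, -0.1, 0.0]
grip_width: 0.619
```

```bash
sed -i 's/(int(u),int(v)),26,1/(int(u),int(v)),int(30*140\/max(100,np.linalg.norm(-c["R"].T@c["t"]-P)*.6)),1/' h.py; python3 -c "
from h import *
from rig import capture
stat()
c=capture('wrist');cv2.imwrite('pics/wrist3.png',c['frame'][:,:,::-1])
capread(c)
stat();print(rel(*tgt(-19)))"
```

```text
t 2.17 q [-0.43  0.41  1.81  0.3   0.53 -0.59] p [582.78 -96.75 103.56] F [-0.68 -0.05  0.02] Fn 0.3 M [-0.021  0.233  0.017] g 0.619
rel top: n 17.79 up 2.69 left -0.71 cw -0.03 tilt err 0.46
blue centre px [271.6  245.37] axes [44.1 57.4] pt [587.56 -94.07  86.06] off up -0.56 left 2.30 pointer cw-from-up -95.8 -> tick 0.21 (n=145 r=6.7)
t 2.22 q [-0.43  0.41  1.81  0.3   0.53 -0.59] p [582.7  -96.57 103.26] F [-1.29  0.32 -0.06] Fn 0.5 M [0.034 0.217 0.025] g 0.619
rel top: n 17.56 up 2.48 left -0.54 cw -0.03 tilt err 0.44
(array([0.005, 0.001, 0.001]), array([ 0.058, -0.267,  3.654]))
```

View pics/wrist3.png

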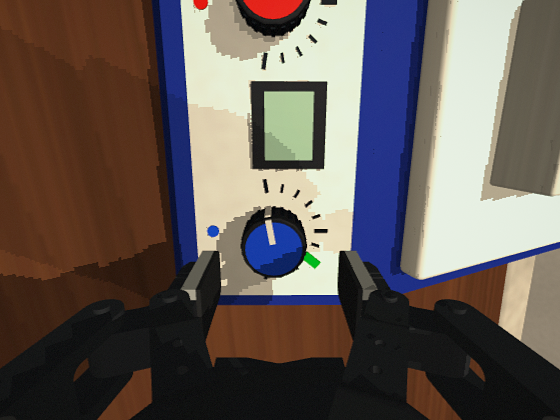

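```bash
sed -i 's/m=((b>110)&(b>r+60)&(b>g+25))/m=((b>70)\&(b>r+40)\&(b>g+25))/' h.py; python3 -c "
from h import *
from rig import capture
stat();print(rel(*tgt(15)))
c=capture('wrist')
capread(c)
u,v=proj(c,TOP).astype(int);f=c['frame'][v-50:v+50,u-60:u+60,::-1];cv2.imwrite('pics/z3.png',cv2.resize(f,None,fx=5,fy=5));print(u,v)"
```

```text
t 2.22 q [-0.43  0.41  1.81  0.3   0.53 -0.59] p [582.7  -96.57 103.26] F [-1.29  0.32 -0.06] Fn 0.5 M [0.034 0.217 0.025] g 0.619
rel top: n 17.56 up 2.48 left -0.54 cw -0.03 tilt err 0.44
(array([0.005, 0.001, 0.001]), array([ 0.054, -0.249,  0.255]))
blue centre px [273.57 248.87] axes [52.8 57.3] pt [588.18 -95.76  86.41] off up 0.25 left 0.66 pointer cw-from-up -100.1 -> tick -0.01 (n=145 r=8.6)
273 250
```

View pics/z3.png

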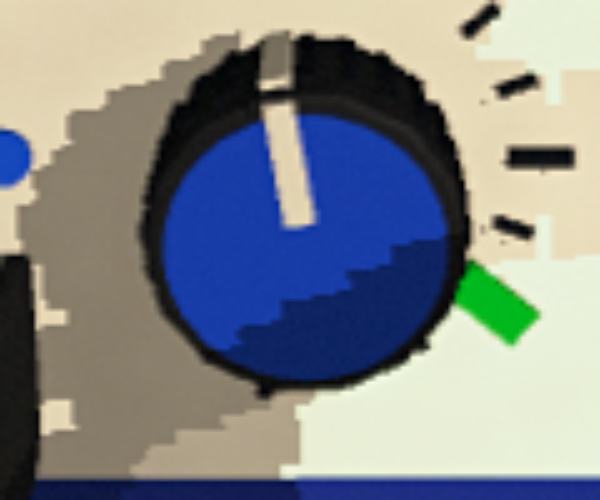

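The zoom shows the pointer at tick 0, and the cap centre is within 0.7 mm of the estimate. I'll align sideways and then go down around the knob.

move_arm(
  series=[
    [0.005,0.001,0.001,0.08,-0.25,0.0,0.62],
    [0.005,0.001,0.001,0.08,-0.25,0.9,0.62],
    [0.005,0.001,0.001,0.08,-0.25,1.8,0.62],
    [0.005,0.001,0.001,0.08,-0.25,2.4,0.62],
    [0.005,0.001,0.001,0.08,-0.25,2.4,0.62],
  ],
)

```text
time_s: 2.68
eef_pos: [590.5, -96.0, 78.2]
ee_rot: [0.157, 0.715, 0.665, 0.147]
force: [0.1, 0.5, 0.3]
grip_width: 0.62
```

move_arm(
  series=[
    [0,0,0,0,0,0,0.62],
    [0,0,0,0,0,0,0.62],
  ],
)

```text
time_s: 2.85
eef_pos: [590.4, -95.9, 77.8]
ee_rot: [0.157, 0.715, 0.666, 0.147]
force: [0.5, 0.7, 0.2]
grip_width: 0.617
```

```bash
python3 -c "
from h import *
from rig import capture
stat();print(rel(*tgt(-19)))
c=capture('wrist');cv2.imwrite('pics/wrist4.png',c['frame'][:,:,::-1])
capread(c);stat()"
```

```text
t 2.85 q [-0.42  0.47  1.8   0.31  0.49 -0.6 ] p [590.37 -95.85  77.78] F [0.49 0.68 0.23] Fn 0.03 M [ 0.026  0.184 -0.036] g 0.617
rel top: n -8.75 up -1.40 left 0.72 cw 0.04 tilt err 0.38
(array([-0.003, -0.001, -0.001]), array([-0.073,  0.144,  1.025]))
blue centre px [281.87 274.77] axes [60.9 66.4] pt [588.21 -95.69  86.42] off up 0.29 left 0.73 pointer cw-from-up -100.5 -> tick -0.03 (n=196 r=8.4)
t 2.9 q [-0.42  0.46  1.8   0.31  0.49 -0.6 ] p [590.47 -95.94  78.13] F [-0.48  0.02  0.39] Fn 0.56 M [ 0.04   0.145 -0.009] g 0.618
rel top: n -8.47 up -1.16 left 0.64 cw 0.04 tilt err 0.36
```

View pics/wrist4.png

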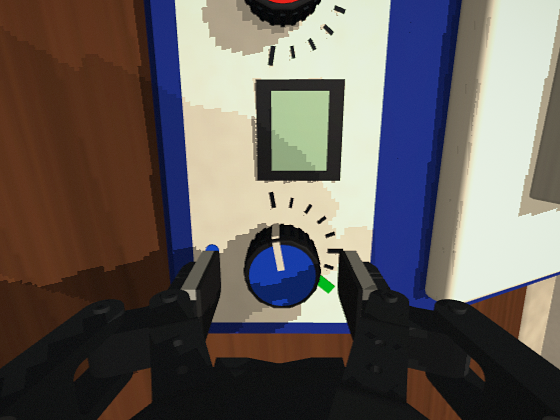

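```bash
sed -i 's/^TOP=.*/TOP=np.array([588.2,-95.7,86.4])/' h.py
```

move_arm(
  series=[
    [-0.002,0,0,0,0.15,0.3,0.62],
    [-0.002,0,0,0,0.15,0.7,0.62],
    [-0.002,0,0,0,0.15,1.05,0.62],
    [-0.002,0,0,0,0.15,1.05,0.62],
    [-0.002,0,0,0,0.15,1.05,0.62],
  ],
)

```text
time_s: 3.32
eef_pos: [596.1, -96.3, 68.9]
ee_rot: [0.157, 0.715, 0.665, 0.147]
force: [0.3, -0.6, 0.8]
grip_width: 0.625
```

```bash
python3 -c "
from h import *
from rig import capture
stat();print(rel(*tgt(-19)))
c=capture('wrist');cv2.imwrite('pics/wrist5.png',c['frame'][:,:,::-1])
capread(c);stat()"
```

```text
t 3.32 q [-0.42  0.49  1.79  0.32  0.47 -0.6 ] p [596.14 -96.29  68.91] F [ 0.25 -0.58  0.82] Fn 0.62 M [0.059 0.196 0.012] g 0.625
rel top: n -19.21 up -0.18 left -0.02 cw 0.04 tilt err 0.33
(array([-0.001, -0.001, -0.001]), array([ 0.002,  0.018, -0.022]))
blue centre px [278.4  286.57] axes [64.6 71.5] pt [588.21 -95.64  86.4 ] off up 0.01 left 0.06 pointer cw-from-up -100.6 -> tick -0.03 (n=221 r=8.3)
t 3.37 q [-0.42  0.49  1.79  0.32  0.47 -0.6 ] p [596.17 -96.3   69.1 ] F [-0.55  0.61 -0.03] Fn 0.22 M [ 0.019  0.173 -0.015] g 0.62
rel top: n -19.05 up -0.06 left -0.03 cw 0.04 tilt err 0.32
```

View pics/wrist5.png

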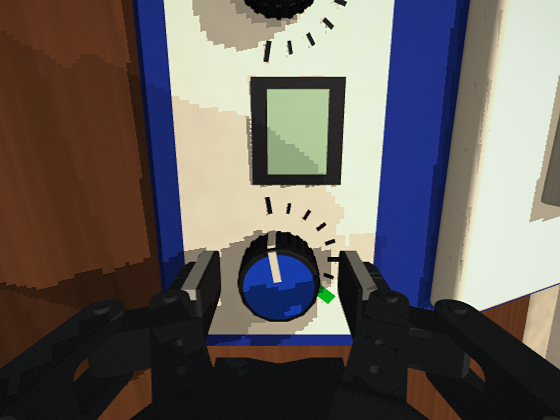

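The knob is centred between the jaws at (279,286). I'll close on it.

move_arm(
  series=[
    [0,0,0,0,0,0,0.5],
    [0,0,0,0,0,0,0.4],
    [0,0,0,0,0,0,0.3],
    [0,0,0,0,0,0,0.3],
    [0,0,0,0,0,0,0.3],
  ],
  grip_force=30,
)

```text
time_s: 3.78
eef_pos: [596.0, -96.3, 69.1]
ee_rot: [0.157, 0.715, 0.665, 0.147]
force: [-2.5, -0.9, 2.1]
grip_width: 0.386
```

```bash
python3 -c "
from h import *
from rig import capture
stat();print(rel(*tgt(-19)))
c=capture('wrist');cv2.imwrite('pics/wrist6.png',c['frame'][:,:,::-1])
capread(c);stat()"
```

```text
t 3.78 q [-0.42  0.49  1.79  0.32  0.47 -0.6 ] p [596.02 -96.27  69.12] F [-2.54 -0.92  2.08] Fn 2.92 M [-0.049  0.556  0.024] g 0.386
rel top: n -18.97 up -0.19 left -0.01 cw 0.03 tilt err 0.33
(array([-0.001, -0.001, -0.   ]), array([0.001, 0.019, 0.003]))
blue centre px [278.46 285.97] axes [64.5 71.1] pt [588.22 -95.52  86.4 ] off up 0.01 left 0.18 pointer cw-from-up -100.6 -> tick -0.03 (n=222 r=8.4)
t 3.83 q [-0.42  0.49  1.79  0.32  0.47 -0.6 ] p [596.03 -96.26  69.12] F [-3.92 -0.51  1.52] Fn 3.01 M [-0.038  0.519 -0.024] g 0.381
rel top: n -18.98 up -0.19 left -0.01 cw 0.03 tilt err 0.33
```

View pics/wrist6.png

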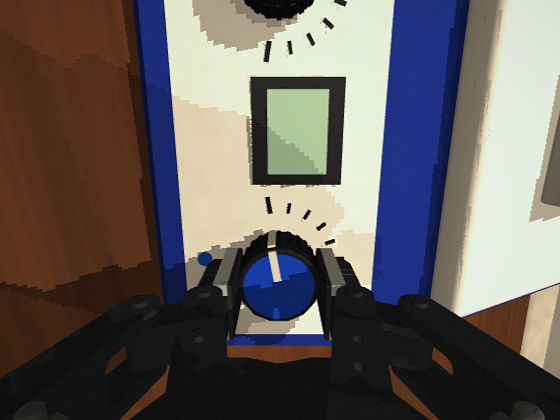

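Gripped with width 0.386 (33 mm); the tool leans about 3 N axially, so I'll back off slightly and turn the first part.

move_arm(
  series=[
    [0,0,0,0,0,-0.05,0.3],
    [0,0,0.09,0,0,-0.05,0.3],
    [0,0,0.18,0,0,-0.05,0.3],
    [0,0,0.27,0,0,-0.05,0.3],
    [0,0,0.35,0,0,-0.05,0.3],
  ],
)

```text
time_s: 4.25
eef_pos: [595.9, -96.3, 69.5]
ee_rot: [0.129, 0.821, 0.529, 0.173]
force: [0.8, 0.3, -2.6]
grip_width: 0.382
```

```bash
python3 -c "
from h import *
from rig import capture
stat();print(rel(*tgt(-19,40)))
c=capture('wrist');cv2.imwrite('pics/wrist7.png',c['frame'][:,:,::-1])
capread(c);stat()"
```

```text
t 4.25 q [-0.42  0.49  1.79  0.32  0.47 -0.25] p [595.93 -96.29  69.45] F [ 0.77  0.34 -2.65] Fn -2.71 M [-0.049  0.284  0.024] g 0.382
rel top: n -18.64 up -0.13 left -0.04 cw 20.35 tilt err 0.32
(array([-0.002, -0.   ,  0.343]), array([0.009, 0.011, 0.036]))
blue centre px [278.4  285.91] axes [64.3 71.4] pt [588.31 -95.65  86.45] off up 0.12 left 0.06 pointer cw-from-up -80.1 -> tick 1.00 (n=219 r=8.4)
t 4.3 q [-0.42  0.49  1.79  0.32  0.47 -0.24] p [595.92 -96.3   69.43] F [ 1.61 -0.76 -3.47] Fn -3.84 M [-0.044  0.169  0.048] g 0.389
rel top: n -18.65 up -0.16 left -0.05 cw 20.58 tilt err 0.32
```

View pics/wrist7.png

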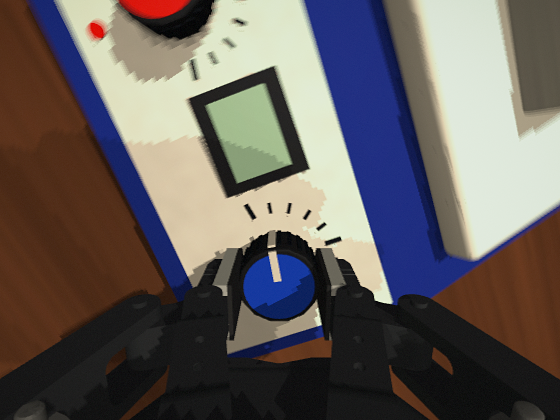

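The pointer stands at tick 1.0 with no slip. I'll continue one click per call.

move_arm(
  series=[
    [0,0,0.08,0,0,0.02,0.3],
    [0,0,0.16,0,0,0.02,0.3],
    [0,0,0.24,0,0,0.02,0.3],
    [0,0,0.34,0,0,0.02,0.3],
    [0,0,0.34,0,0,0.02,0.3],
  ],
)

```text
time_s: 4.72
eef_pos: [596.0, -96.3, 69.4]
ee_rot: [0.097, 0.9, 0.38, 0.193]
force: [-2.0, 0.1, 1.6]
grip_width: 0.383
```

```bash
python3 -c "
from h import *
from rig import capture
stat();print(rel(*tgt(-18.8,60)))
c=capture('wrist');capread(c)"
```

```text
t 4.72 q [-0.42  0.49  1.79  0.32  0.47  0.1 ] p [596.04 -96.35  69.38] F [-1.97  0.1   1.64] Fn 2.32 M [-0.042  0.368 -0.06 ] g 0.383
rel top: n -18.75 up -0.06 left -0.09 cw 40.16 tilt err 0.32
(array([-0.001,  0.   ,  0.346]), array([ 0.011, -0.001,  0.005]))
blue centre px [278.43 286.13] axes [64.3 71.3] pt [588.48 -95.74  86.53] off up 0.31 left -0.02 pointer cw-from-up -60.5 -> tick 1.98 (n=218 r=8.5)
```

move_arm(
  series=[
    [0,0,0.08,0,0,0,0.3],
    [0,0,0.16,0,0,0,0.3],
    [0,0,0.24,0,0,0,0.3],
    [0,0,0.346,0,0,0,0.3],
    [0,0,0.346,0,0,0,0.3],
  ],
)

```text
time_s: 5.18
eef_pos: [596.1, -96.4, 69.5]
ee_rot: [0.063, 0.951, 0.222, 0.206]
force: [-2.6, 0.3, -0.1]
grip_width: 0.383
```

```bash
python3 -c "
from h import *
from rig import capture
stat();print(rel(*tgt(-18.8,80)))
c=capture('wrist');capread(c)"
```

```text
t 5.18 q [-0.42  0.49  1.79  0.32  0.47  0.44] p [596.11 -96.43  69.45] F [-2.6   0.34 -0.09] Fn 1.03 M [-0.074  0.351 -0.111] g 0.383
rel top: n -18.72 up 0.04 left -0.17 cw 59.71 tilt err 0.32
(array([-0.001,  0.001,  0.354]), array([ 0.005, -0.017,  0.008]))
blue centre px [278.67 286.27] axes [64.6 71.8] pt [588.6  -95.94  86.59] off up 0.46 left -0.21 pointer cw-from-up -41.2 -> tick 2.94 (n=218 r=8.5)
```

move_arm(
  series=[
    [0,0,0.08,0,0,0,0.3],
    [0,0,0.16,0,0,0,0.3],
    [0,0,0.24,0,0,0,0.3],
    [0,0,0.355,0,0,0,0.3],
    [0,0,0.355,0,0,0,0.3],
  ],
)

```text
time_s: 5.65
eef_pos: [596.1, -96.5, 69.5]
ee_rot: [0.027, 0.975, 0.053, 0.214]
force: [-1.3, -1.4, -0.2]
grip_width: 0.385
```

```bash
python3 -c "
from h import *
from rig import capture
stat();print(rel(*tgt(-18.8,100)))
c=capture('wrist');capread(c)"
```

```text
t 5.65 q [-0.42  0.49  1.79  0.32  0.47  0.79] p [596.13 -96.53  69.49] F [-1.28 -1.37 -0.19] Fn 0.33 M [-0.285  0.412 -0.158] g 0.385
rel top: n -18.69 up 0.08 left -0.26 cw 79.71 tilt err 0.32
(array([-0.001,  0.001,  0.354]), array([-0.003, -0.027,  0.011]))
blue centre px [278.91 286.24] axes [64.7 71.7] pt [588.69 -96.16  86.64] off up 0.57 left -0.43 pointer cw-from-up -21.3 -> tick 3.93 (n=225 r=8.5)
```

move_arm(
  series=[
    [0,0,0.08,0,0,0,0.3],
    [0,0,0.16,0,0,0,0.3],
    [0,0,0.24,0,0,0,0.3],
    [0,0,0.36,0,0,0,0.3],
    [0,0,0.36,0,0,0,0.3],
  ],
)

```text
time_s: 6.12
eef_pos: [596.1, -96.6, 69.5]
ee_rot: [-0.011, 0.969, -0.119, 0.216]
force: [-2.9, -1.6, 1.5]
grip_width: 0.382
```

```bash
python3 -c "
from h import *
from rig import capture
stat();print(rel(*tgt(-18.8,120)))
c=capture('wrist');capread(c)"
```

```text
t 6.12 q [-0.42  0.49  1.79  0.32  0.47  1.14] p [596.11 -96.6   69.46] F [-2.86 -1.64  1.53] Fn 2.55 M [-0.27   0.525 -0.138] g 0.382
rel top: n -18.72 up 0.05 left -0.34 cw 99.95 tilt err 0.32
(array([-0.   ,  0.001,  0.35 ]), array([-0.01 , -0.033,  0.008]))
blue centre px [279.04 286.14] axes [64.4 71.6] pt [588.7  -96.37  86.65] off up 0.60 left -0.63 pointer cw-from-up -1.3 -> tick 4.93 (n=225 r=8.5)
```

move_arm(
  series=[
    [0,0,0.08,0,0,0,0.3],
    [0,0,0.16,0,0,0,0.3],
    [0,0,0.24,0,0,0,0.3],
    [0,0,0.355,0,0,0,0.3],
    [0,0,0.355,0,0,0,0.3],
  ],
)

```text
time_s: 6.58
eef_pos: [596.1, -96.7, 69.4]
ee_rot: [-0.048, 0.934, -0.285, 0.211]
force: [-2.1, -1.7, 1.0]
grip_width: 0.386
```

```bash
python3 -c "
from h import *
from rig import capture
stat();print(rel(*tgt(-18.8,140)))
c=capture('wrist');capread(c);cv2.imwrite('pics/wrist8.png',c['frame'][:,:,::-1])"
```

```text
t 6.58 q [-0.42  0.49  1.79  0.32  0.47  1.49] p [596.07 -96.67  69.44] F [-2.09 -1.74  1.05] Fn 1.77 M [-0.276  0.562 -0.162] g 0.386
rel top: n -18.72 up 0.01 left -0.41 cw 119.85 tilt err 0.32
(array([0.   , 0.001, 0.352]), array([-0.021, -0.035,  0.008]))
blue centre px [278.99 286.04] axes [64.5 71.3] pt [588.66 -96.51  86.64] off up 0.56 left -0.78 pointer cw-from-up 18.9 -> tick 5.95 (n=225 r=8.4)
```

View pics/wrist8.png

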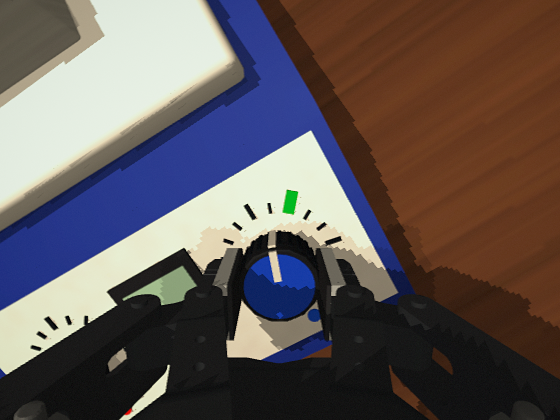

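The view shows the pointer at tick 6, with the green mark at (290,200) one tick further clockwise. Now the last click.

move_arm(
  series=[
    [0,0,0.08,0,0,0,0.3],
    [0,0,0.16,0,0,0,0.3],
    [0,0,0.24,0,0,0,0.3],
    [0,0,0.355,0,0,0,0.3],
    [0,0,0.355,0,0,0,0.3],
  ],
)

```text
time_s: 7.05
eef_pos: [596.0, -96.7, 69.4]
ee_rot: [-0.084, 0.871, -0.442, 0.199]
force: [-2.7, -1.7, 1.3]
grip_width: 0.385
```

```bash
python3 -c "
from h import *
from rig import capture
stat();print(rel(*tgt(-18.8,140)))
c=capture('wrist');capread(c);cv2.imwrite('pics/wrist9.png',c['frame'][:,:,::-1])"
```

```text
t 7.05 q [-0.42  0.49  1.79  0.32  0.47  1.84] p [596.01 -96.74  69.41] F [-2.73 -1.7   1.26] Fn 2.24 M [-0.297  0.683 -0.189] g 0.385
rel top: n -18.72 up -0.06 left -0.48 cw 139.76 tilt err 0.32
(array([0.   , 0.001, 0.004]), array([-0.033, -0.035,  0.008]))
blue centre px [278.94 286.01] axes [64.4 71. ] pt [588.54 -96.62  86.59] off up 0.45 left -0.89 pointer cw-from-up 39.7 -> tick 6.98 (n=120 r=11.2)
```

View pics/wrist9.png

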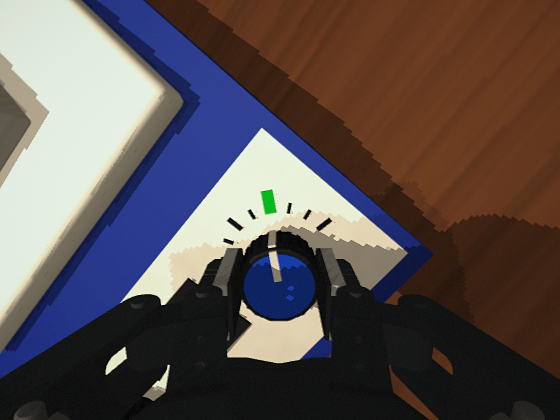

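The pointer is in line with the green mark at (268,201) and reads tick 6.98. I'll release and retract along the axis.

move_arm(
  series=[
    [0,0,0,0,0,0,0.5],
    [0,0,0,0,0,0,0.6],
    [0,0,0,0,0,0,0.6],
    [0,0,0,0,0,0,0.6],
  ],
)

```text
time_s: 7.43
eef_pos: [596.1, -96.6, 69.5]
ee_rot: [-0.083, 0.872, -0.439, 0.199]
force: [-0.1, 0.6, -0.2]
grip_width: 0.597
```

move_arm(
  series=[
    [0,0,0,0,0,-1.0,0.6],
    [0,0,0,0,0,-2.0,0.6],
    [0,0,0,0,0,-3.5,0.6],
    [0,0,0,0,0,-5.0,0.6],
    [0,0,0,0,0,-5.0,0.6],
  ],
)

```text
time_s: 7.85
eef_pos: [575.4, -95.5, 118.2]
ee_rot: [-0.083, 0.872, -0.438, 0.202]
force: [0.2, -0.3, 0.7]
grip_width: 0.6
```

move_arm(
  series=[
    [0,0,0,0,0,0,0.3],
    [0,0,0,0,0,0,0.1],
    [0,0,0,0,0,0,0.0],
    [0,0,0,0,0,0,0.0],
    [0,0,0,0,0,0,0.0],
  ],
)

```text
time_s: 8.27
eef_pos: [575.3, -95.4, 117.6]
ee_rot: [-0.083, 0.872, -0.439, 0.201]
force: [0.7, 0.2, -0.3]
grip_width: -0.002
```

```bash
python3 -c "
from h import *
from rig import capture
stat();print(rel(*tgt(6,140)))
c=capture('wrist');capread(c);cv2.imwrite('pics/wrist10.png',c['frame'][:,:,::-1])
stat()"
```

```text
t 8.27 q [-0.43  0.37  1.82  0.29  0.56  1.86] p [575.26 -95.39 117.61] F [ 0.75  0.17 -0.26] Fn -0.54 M [ 0.044  0.186 -0.034] g -0.002
rel top: n 33.75 up 1.47 left -0.61 cw 139.32 tilt err 0.35
(array([-0.002, -0.002,  0.012]), array([-0.149,  0.076,  2.775]))
blue centre px [280.87 242.  ] axes [48.8 52.8] pt [588.46 -96.46  86.55] off up 0.35 left -0.74 pointer cw-from-up 39.8 -> tick 6.99 (n=123 r=8.7)
t 8.32 q [-0.43  0.37  1.82  0.29  0.56  1.86] p [575.28 -95.41 117.7 ] F [ 0.77 -0.35  0.27] Fn -0.09 M [ 0.028  0.155 -0.029] g -0.003
rel top: n 33.82 up 1.53 left -0.63 cw 139.32 tilt err 0.36
```

View pics/wrist10.png

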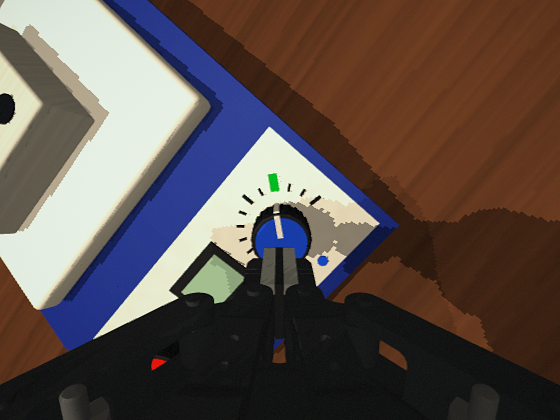

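The knob stays at tick 6.99 after release. The fingers are shut, so I'll approach the cap centre to about 4 mm off.

move_arm(
  series=[
    [-0.002,-0.002,0.01,-0.12,0.1,0.7,0],
    [-0.002,-0.002,0.01,-0.12,0.1,1.5,0],
    [-0.002,-0.002,0.01,-0.12,0.1,2.3,0],
    [-0.002,-0.002,0.01,-0.12,0.1,2.8,0],
    [-0.002,-0.002,0.01,-0.12,0.1,2.8,0],
  ],
)

```text
time_s: 8.73
eef_pos: [585.6, -95.7, 90.0]
ee_rot: [-0.084, 0.87, -0.443, 0.198]
force: [0.1, -0.3, -0.6]
grip_width: -0.001
```

move_arm(
  series=[
    [0,0,0,0,0,0,0],
    [0,0,0,0,0,0,0],
  ],
)

```text
time_s: 8.9
eef_pos: [585.6, -95.7, 89.9]
ee_rot: [-0.084, 0.87, -0.443, 0.198]
force: [-0.6, -0.2, 0.1]
grip_width: 0.001
```

```bash
python3 -c "
from h import *
stat();print(rel(*tgt(2,140)))"
```

```text
t 8.9 q [-0.42  0.44  1.81  0.3   0.51  1.85] p [585.62 -95.66  89.85] F [-0.63 -0.16  0.12] Fn 0.37 M [-0.014  0.217  0.014] g 0.001
rel top: n 4.22 up -0.87 left -0.14 cw 139.9 tilt err 0.34
(array([0.002, 0.002, 0.002]), array([ 0.046, -0.076,  0.222]))
```

move_arm(
  series=[
    [0,0,0,0.04,-0.06,0.1,0],
    [0,0,0,0.04,-0.06,0.2,0],
    [0,0,0,0.04,-0.06,0.3,0],
    [0,0,0,0.04,-0.06,0.4,0],
    [0,0,0,0.04,-0.06,0.4,0],
  ],
)

```text
time_s: 9.32
eef_pos: [588.0, -95.8, 86.4]
ee_rot: [-0.084, 0.87, -0.443, 0.198]
force: [-0.5, 0.5, -0.1]
grip_width: -0.002
```

```bash
python3 -c "
from h import *
stat()"
```

```text
t 9.32 q [-0.42  0.45  1.8   0.3   0.5   1.85] p [587.96 -95.8   86.42] F [-0.51  0.51 -0.09] Fn 0.15 M [0.035 0.241 0.038] g -0.002
rel top: n 0.12 up -0.20 left -0.11 cw 139.91 tilt err 0.34
```

move_arm(
  series=[
    [0,0,0,0,0,0.05,0],
    [0,0,0,0,0,0.1,0],
    [0,0,0,0,0,0.1,0],
  ],
)

```text
time_s: 9.57
eef_pos: [588.4, -95.8, 85.6]
ee_rot: [-0.084, 0.87, -0.443, 0.198]
force: [-1.2, -0.5, 1.9]
grip_width: -0.001
```

```bash
python3 -c "
from h import *
stat()"
```

```text
t 9.57 q [-0.42  0.45  1.8   0.31  0.5   1.85] p [588.4  -95.8   85.63] F [-1.19 -0.46  1.91] Fn 2.22 M [0.089 0.284 0.03 ] g -0.001
rel top: n -0.78 up -0.14 left -0.09 cw 139.91 tilt err 0.34
```

Contact (2 N). I'll continue in 0.5–1 mm steps and check the force each time.

move_arm(
  series=[
    [0,0,0,0,0,0.05,0],
    [0,0,0,0,0,0.1,0],
    [0,0,0,0,0,0.1,0],
  ],
)

```text
time_s: 9.82
eef_pos: [588.8, -95.8, 84.7]
ee_rot: [-0.084, 0.87, -0.443, 0.198]
force: [-2.7, -0.1, 2.4]
grip_width: -0.003
```

```bash
python3 -c "
from h import *
stat()"
```

```text
t 9.82 q [-0.42  0.45  1.8   0.31  0.5   1.85] p [588.82 -95.85  84.67] F [-2.74 -0.12  2.42] Fn 3.34 M [ 0.09   0.388 -0.003] g -0.003
rel top: n -1.83 up -0.16 left -0.10 cw 139.91 tilt err 0.34
```

move_arm(
  series=[
    [0,0,0,0,0,0.05,0],
    [0,0,0,0,0,0.05,0],
  ],
)

```text
time_s: 9.98
eef_pos: [589.1, -95.9, 84.3]
ee_rot: [-0.084, 0.87, -0.443, 0.198]
force: [-2.5, 0.9, 3.1]
grip_width: -0.002
```

move_arm(
  series=[
    [0,0,0,0,0,0.05,0],
    [0,0,0,0,0,0.05,0],
  ],
)

```text
time_s: 10.15
eef_pos: [589.3, -95.9, 83.7]
ee_rot: [-0.084, 0.87, -0.443, 0.198]
force: [-1.0, 0.5, 2.2]
grip_width: -0.001
```

```bash
python3 -c "
from h import *
stat()"
```

```text
t 10.15 q [-0.42  0.45  1.8   0.31  0.5   1.85] p [589.34 -95.88  83.74] F [-1.05  0.5   2.19] Fn 2.44 M [ 0.041  0.388 -0.009] g -0.001
rel top: n -2.90 up -0.08 left -0.09 cw 139.91 tilt err 0.33
```

move_arm(
  series=[
    [0,0,0,0,0,0.05,0],
    [0,0,0,0,0,0.05,0],
  ],
)

```text
time_s: 10.32
eef_pos: [589.6, -95.9, 83.2]
ee_rot: [-0.084, 0.87, -0.443, 0.198]
force: [-2.2, 1.2, 2.7]
grip_width: -0.001
```

move_arm(
  series=[
    [0,0,0,0,0,0.05,0],
    [0,0,0,0,0,0.05,0],
  ],
)

```text
time_s: 10.48
eef_pos: [589.8, -95.9, 82.9]
ee_rot: [-0.084, 0.87, -0.443, 0.198]
force: [-5.4, -0.7, 6.2]
grip_width: 0.004
```

move_arm(
  series=[
    [0,0,0,0,0,0.03,0],
    [0,0,0,0,0,0.03,0],
  ],
)

```text
time_s: 10.65
eef_pos: [589.8, -95.9, 82.8]
ee_rot: [-0.084, 0.87, -0.443, 0.198]
force: [-6.3, 0.8, 8.3]
grip_width: -0.0
```

```bash
python3 -c "
from h import *
stat()"
```

```text
t 10.65 q [-0.42  0.46  1.8   0.31  0.5   1.85] p [589.81 -95.91  82.8 ] F [-6.32  0.79  8.26] Fn 10.17 M [ 0.042  0.716 -0.005] g -0.0
rel top: n -3.94 up -0.05 left -0.09 cw 139.9 tilt err 0.33
```

move_arm(
  series=[
    [0,0,0,0,0,0.04,0],
    [0,0,0,0,0,0.04,0],
  ],
)

```text
time_s: 10.82
eef_pos: [589.9, -95.9, 82.8]
ee_rot: [-0.084, 0.87, -0.443, 0.198]
force: [-8.8, -0.6, 9.8]
grip_width: 0.001
```

```bash
python3 -c "
from h import *
stat()"
```

```text
t 10.82 q [-0.42  0.46  1.8   0.31  0.5   1.85] p [589.87 -95.89  82.84] F [-8.82 -0.59  9.83] Fn 12.61 M [ 0.055  0.807 -0.003] g 0.001
rel top: n -3.93 up 0.02 left -0.07 cw 139.88 tilt err 0.33
```

12.6 N at a rigid stop: the spring accounts for about 5 N, so the switch has about 8 N, well above 3 and below 18. Backing off along the axis.

move_arm(
  series=[
    [0,0,0,0,0,-0.3,0],
    [0,0,0,0,0,-0.8,0],
    [0,0,0,0,0,-2.5,0],
    [0,0,0,0,0,-5.0,0],
    [0,0,0,0,0,-8.0,0],
  ],
)

```text
time_s: 11.23
eef_pos: [555.4, -93.3, 155.1]
ee_rot: [-0.084, 0.87, -0.443, 0.197]
force: [1.5, -1.1, -0.2]
grip_width: -0.001
```

move_arm(
  series=[
    [0,0,0,0,0,-4.0,0],
    [0,0,0,0,0,-5.0,0],
    [0,0,0,0,0,-5.0,0],
    [0,0,0,0,0,-5.0,0],
  ],
)

```text
time_s: 11.57
eef_pos: [534.6, -91.9, 200.3]
ee_rot: [-0.084, 0.87, -0.443, 0.197]
force: [1.3, -0.5, -0.8]
grip_width: -0.001
```

```bash
python3 -c "
from h import *
from rig import capture
stat()
c=capture('wrist');B,_=capread(c);cv2.imwrite('pics/wrist11.png',c['frame'][:,:,::-1])
c=capture('scene');cv2.imwrite('pics/scene1.png',c['frame'][:,:,::-1])
S=dict(np.load('scene0.npz'));print([blobs(x,'red',(270,232,292,252),20) for x in (S,c)]);
d=np.abs(c['frame'].astype(int)-S['frame']).sum(2)>90;print('diff in stirrer roi',d[205:310,140:300].sum(),d[300:420,280:480].sum(),d[90:185,185:270].sum())
z=lambda x:cv2.resize(x['frame'][195:265,225:300,::-1],None,fx=5,fy=7,interpolation=cv2.INTER_CUBIC)
cv2.imwrite('pics/cmp.png',np.hstack([z(S),z(c)]))"
```

```text
t 11.57 q [-0.46  0.17  1.83  0.24  0.75  1.9 ] p [534.57 -91.91 200.27] F [ 1.3  -0.48 -0.83] Fn -1.31 M [ 0.066  0.226 -0.032] g -0.001
rel top: n 125.92 up -0.61 left -0.02 cw 139.91 tilt err 0.39
blue centre px [278.52 198.61] axes [34.3 36.1] pt [588.18 -96.39  86.41] off up 0.03 left -0.69 pointer cw-from-up 40.0 -> tick 7.00 (n=63 r=9.1)
[[(array([279.2 , 240.31]), [274, 237, 12, 8, 64])], [(array([279.2 , 240.31]), [274, 237, 12, 8, 64])]]
diff in stirrer roi 45 0 0
```

View pics/wrist11.png

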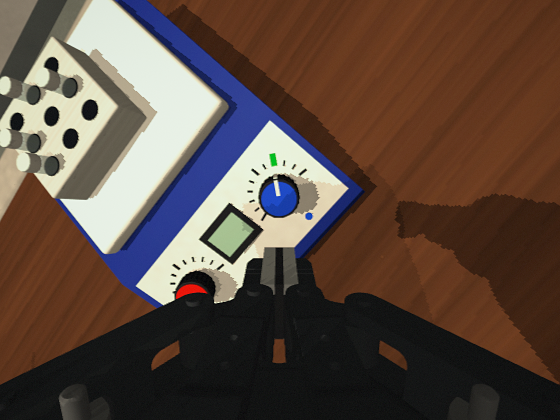

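View pics/cmp.png

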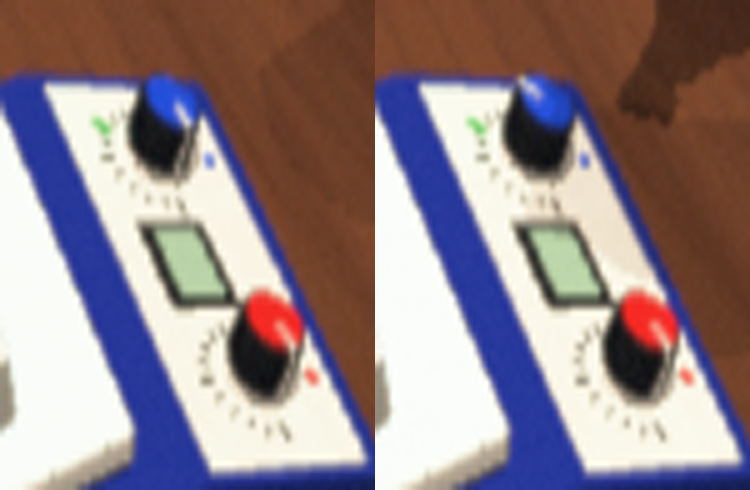

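The wrist view shows the pointer at (278,185), in line with the green mark at (273,159), at tick 7.00. In the scene comparison the knob is back out, and the red knob and the stirrer haven't moved. Handing in.

```bash
python3 -c "
from rig import job
print(job.finish_job())"
```

```text
the job is handed in; nothing more can be done
None
```

I turned the stir knob clockwise click by click from tick 0 to the green mark (tick 7). Then I let go and pressed it in with the shut fingers until it met a rigid stop at about 3–4 mm. The highest force I read there was 12.6 N along the axis, roughly 8 N of it on the switch. I then backed off and handed in at about 11.7 s of robot time.

**Last checks:**
- **Knob:** the pointer read tick 7.00 after the press, and the knob looked fully out again.
- **Heat knob and bench:** in the scene camera the red cap was on the same pixels as at the start. The areas I compared around the bottles, beaker and vials showed no change.
- **Stirrer:** the only pixels that changed there (45) fit the blue knob's pointer and the arm's shadow. The stirrer did not look shifted.
- **Disagreement:** late wrist-camera readings of the knob centre differed by about 0.7 mm from the earlier ones, within the calibration error.
- **Switch trip:** nothing reports it directly, so I judge it only from the force and the rigid stop.

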